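# Set the draining board in order

## Task

Sort the washing-up on the draining board: put the white ramekin upright, centred on top of the upturned yellow bowl, stand the green mug beside that bowl on its left (left as the robot sees it, level with the bowl, a gap of two or three centimetres), and stand the blue egg cup midway between the toast rack and the cake tin. Drop the two cork stoppers, one at a time, through the narrow neck into the terracotta jar. Leave the rack, tin, bowl, jar and shaker where they stand.

Things in the scene. Friction and masses are not known exactly. Their poses are not given: they have to be found in the camera images.
- mug_c (a point): green ceramic mug, 64 mm outside diameter, 80 mm tall, straight sides, open at the top; one handle on its own +y side, reaching 54 mm from the axis. At the start the handle points roughly left (within 0.5 rad of world +y). The point is on its axis, half-way up (40 mm above its foot); its z axis points up; stands upright on the draining board (whose top is 6 mm above the worktop)
- eggcup_c (a point): blue ceramic egg cup, 62 mm tall: a 44 mm round foot, a thin waist, and from 32 mm up to the rim a straight-sided cup 47 mm in diameter, which is the part to grip. The point is on its axis, 31 mm above its foot; its z axis points up; stands upright on the draining board (whose top is 6 mm above the worktop)
- ramekin_c (a point): white ceramic ramekin, 62 mm diameter, 45 mm tall, straight sides, open at the top. The point is on its axis, half-way up (22.5 mm above its foot); its z axis points up; stands upright on the draining board (whose top is 6 mm above the worktop)
- cork_red_c (a point): cork stopper with a red top: a plain cylinder 26 mm in diameter, 46 mm tall, the top 12 mm red. The point is its centre (23 mm above its foot); its z axis points up; stands upright on the draining board (whose top is 6 mm above the worktop)
- cork_black_c (a point): cork stopper with a black top: a plain cylinder 26 mm in diameter, 46 mm tall, the top 12 mm black. The point is its centre (23 mm above its foot); its z axis points up; stands upright on the draining board (whose top is 6 mm above the worktop)
- tin: round cake tin of bright steel with its lid on, 149 mm across, 70 mm tall, a spring-clip latch on the side facing the robot. Origin at the centre of its underside; x ahead of the robot, y to the robot's left. Stands at the back, 0.365 to 0.395 m left or right of the toast rack. Not to be moved
- rack: chrome wire toast rack, 170 mm long (its own y) by 74 mm wide, 91 mm tall, turned up to 0.25 rad; origin at the centre of its underside. The egg cup's place is upright on the board at the mid-point between the rack's centre and the cake tin's centre (within about 15 mm). Not to be moved
- bowl: yellow plastic bowl standing upside down, 132 mm across at its rim (below), 65 mm tall, with a flat round foot 74 mm across on top, which carries the ramekin. Origin at the centre of its underside; x ahead of the robot, y to the robot's left. The mug's place is to the bowl's left (robot's left, +y): 120 to 130 mm between centres is good (a gap of two or three centimetres), level with the bowl in x (within 20 mm). Not to be moved
- jar: terracotta stoneware jar, 100 mm across the belly and 135 mm tall, with a narrow round neck: 53 mm outside, 44 mm clear opening at the top, deep inside (floor 6 mm up, humped to 24 mm in the middle, so that what is dropped in tips over). Origin at the centre of its underside, neck straight above. The corks go in here. Not to be moved
- shaker: small mauve shaker with a steel top, 42 mm across, 66 mm tall; origin at the centre of its underside. Not part of the job: leave it where it is
Mind the look-alikes: they are no part of the job. Of the things that look like the part that bears mug_c, the larger one is meant. Leave any purple look-alike of the part that bears cork_red_c alone.

How it is judged:
At the end, for the whole second after the job is handed in: Mug upright left of bowl (y 100-155 mm, x within 25 mm); ramekin upright on bowl foot within 15 mm of centre; egg cup upright between rack and tin (163-218 mm from each, within 25 mm of tin in x); both cork centres inside jar under 100 mm up; all released, at rest (y of mug_c in the frame of bowl between 0.1 and 0.155 m and x of mug_c in the frame of bowl between -0.025 and 0.025 m and angle between each of mug_c, ramekin_c, eggcup_c's own z axis and vertical below 0.1 rad and height (world z) of mug_c below 0.055 m and horizontal distance between ramekin_c and bowl below 0.015 m and z of ramekin_c in the frame of bowl between 0.082 and 0.094 m and height (world z) of eggcup_c below 0.046 m and x of eggcup_c in the frame of tin between -0.025 and 0.025 m and horizontal distance between eggcup_c and tin between 0.163 and 0.218 m and horizontal distance between eggcup_c and rack between 0.163 and 0.218 m and horizontal distance between each of cork_red_c, cork_black_c and jar below 0.045 m and z of cork_red_c in the frame of jar between 0.005 and 0.1 m and z of cork_black_c in the frame of jar between 0.005 and 0.1 m and linear speed of each of mug, eggcup, ramekin below 0.03 m/s and linear speed of each of cork_red, cork_black below 0.1 m/s); the robot touches nothing.
It fails at once if the cake tin or toast rack was shifted more than 30 mm or tipped (distance of any of tin, rack from where it was at the start of the episode above 0.03 m or angle between any of tin, rack's own z axis and vertical above 0.3 rad).
It fails at once if the upturned bowl was shifted more than 30 mm or tipped (distance of bowl from where it was at the start of the episode above 0.03 m or angle between bowl's own z axis and vertical above 0.3 rad).
It fails at once if the stone jar was shifted more than 30 mm or tipped (distance of jar from where it was at the start of the episode above 0.03 m or angle between jar's own z axis and vertical above 0.3 rad).
It fails at once if the shaker was shifted more than 30 mm or tipped (distance of shaker from where it was at the start of the episode above 0.03 m or angle between shaker's own z axis and vertical above 0.3 rad).
It fails at once if both corks were handled at once (contact force between the fingers and cork_red above 2 N and contact force between the fingers and cork_black above 2 N).
It also fails if it takes over 120 s, if anything falls off the work surface, if the arm or the gripper's body presses on something with over 40 N, if the wrist force passes 120 N, or if a joint passes its speed limit or range.

## Robot

A 6-joint arm with a two-finger parallel gripper is mounted at the origin on the work surface. World frame = base frame: x ahead of the robot, y to its left, z up, the work surface at z = 0. Lengths are in m, angles in rad, forces in N, time in s.
With the tool pointing down it reaches from about 0.35 to 1 m from the base axis. Payload 7.1 kg.
Tool frame: the origin (TCP) lies between the finger pads; the fingertips stand 17 mm ahead of it and the grasp point (between the pads) lies 2 mm behind it; y points along the fingers, x is the direction in which the jaws open and shut, and the axes are right-handed (so a half turn about y gives the same grasp; the last joint's range is limited). The gripper opens to 85 mm and grips with 20 to 120 N. Pads are 22 mm wide; open, the fingers measure 114 mm over their backs; the gripper's body (76 mm by 85 mm) begins 54 mm behind the grasp point. The pads swing forward as they close: fully open they stand 13 mm farther back than shut.
Start: joints at [1.085, 0.423, 1.63, -0, 1.089, -0.019], TCP at [0.281, 0.558, 0.248] pointing down, gripper open.
Joint ranges: [-3, 3], [-0.9, 2.11], [0.09, 2.58], [-1.31, 4.45], [0.11, 2.69], [-2.54, 2.54]. Speed limits (rad/s): [2.39, 2.39, 3.01, 3.14, 3.14, 3.14].

## Interface

Orientations are given as a unit quaternion [w, x, y, z].
In Python, from bench import env, eoat, snapshot, ticket gives the robot as it stands. The module is installed in compiled form; this text tells all that it offers. Calls block until the motion is done:
- env.move_pose(position, orientation): joint-space move of the TCP to a pose.
- env.servo_line(position, attitude=None, feed=0.15, stop_force=None): straight line of the TCP; attitude=None keeps the orientation; feed is the mean speed in m/s. With stop_force (N) it stops when the force on the tool has changed by that much, and returns True; else False.
- env.movej(angles): joint-space move.
- eoat.grip(opening, effort=None): opening from 0.0 (shut) to 1.0 (fully open); effort is the grip in N (None keeps the last); returns when the fingers have stopped.
- env.hold(seconds).
- env.solve_ik(position, orientation): joint angles nearest the present ones, or None.
- snapshot(name): name is "scene" or "top" or "wrist"; returns a dict with "color" (384x512x3 uint8, red, green, blue), "camera_matrix" (3x3 intrinsics, pixels), "dist_coeffs" ([k1, k2, p1, p2, k3] as OpenCV has them; the pictures are not rectified), "world_to_cam" (4x4, takes a point from world to camera coordinates); the wrist camera has in their place "hand_eye" (4x4, takes a point from camera to tool coordinates, whose origin is the TCP and whose axes are the tool frame's). Camera axes: x right, y up, looking along -z (the intrinsics and any distortion apply to the point x, -y, -z); pixel columns grow to the right and rows downward; lengths in m; the calibration is good to about 2 mm. A picture is of the moment at which its call begins: read the wrist's pose just before it. There is no depth.
A pose or a line that the arm cannot do raises env.PlanningError and nothing moves.
- ticket.hand_in(): hands the job in, once; it reports no verdict.
Readings, each from a call of its own:
- env.read_clock(): time.
- env.read_joint_positions(): joint angles.
- env.read_joint_velocities(): joint speeds.
- env.read_effort(): joint torques, N m.
- env.read_position(): TCP position.
- env.read_eef_rot(): TCP orientation.
- env.read_force(): force on the tool from outside, world axes, zero at the start.
- env.read_ft_torque(): the same for the moment, N m.
- env.read_finger_gap(): opening from 0.0 (shut) to 1.0 (fully open).
Only numpy, scipy, OpenCV 4.12 (cv2) and the standard library are available. Lean on these libraries where they do the work, as an engineer would, in place of code of your own. Each camera call takes 0.05 s, during which the arm holds its last target.

## Working session

There is one attempt and no reset: what is moved stays moved. The work goes in short steps, each a Python script; the robot and the scene stay as the last script left them, time stands still between calls to the robot, and variables do not carry over. Pictures are saved under pics/ and viewed, and the job is handed in when it is done.

```bash
mkdir -p pics; ls; python3 - <<'E'
from bench import env,eoat,snapshot
import cv2,numpy as np
print(env.read_clock(),env.read_position(),env.read_eef_rot(),env.read_finger_gap())
for n in ["scene","top","wrist"]:
    s=snapshot(n); cv2.imwrite(f"pics/{n}0.png",cv2.resize(s["color"][:,:,::-1],(800,600),interpolation=cv2.INTER_CUBIC))
    np.savez(f"pics/{n}0.npz",**s)
    print(n,{k:np.round(v,4).tolist() for k,v in s.items() if k!="color"})
E
```

```text
pics
0.0 [0.28099585 0.55768885 0.24753702] [-0.6018024   0.60236395  0.37033329 -0.37127455] 1.0021688044970263
scene {'camera_matrix': [[483.5501, 0.0, 251.1204], [0.0, 483.5501, 192.9058], [0.0, 0.0, 1.0]], 'dist_coeffs': [-0.1618, 0.0, 0.0, 0.0, 0.0], 'world_to_cam': [[0.618, 0.7861, -0.0073, -0.2629], [-0.4881, 0.3909, 0.7803, 0.177], [0.6163, -0.4787, 0.6253, -1.4748], [0.0, 0.0, 0.0, 1.0]]}
top {'camera_matrix': [[432.1652, 0.0, 248.8786], [0.0, 432.1652, 186.9972], [0.0, 0.0, 1.0]], 'dist_coeffs': [-0.075, 0.0, 0.0, 0.0, 0.0], 'world_to_cam': [[-0.0306, -0.9995, 0.0022, 0.0094], [0.9773, -0.0295, 0.2097, -0.4656], [-0.2095, 0.0085, 0.9778, -1.0478], [0.0, 0.0, 0.0, 1.0]]}
wrist {'camera_matrix': [[276.9738, 0.0, 257.1496], [0.0, 276.9738, 188.2736], [0.0, 0.0, 1.0]], 'dist_coeffs': [-0.0334, 0.0, 0.0, 0.0, 0.0], 'hand_eye': [[1.0, 0.0001, 0.0004, -0.0008], [0.0004, 0.2851, -0.9585, -0.1258], [-0.0002, 0.9585, 0.2851, 0.072], [0.0, 0.0, 0.0, 1.0]]}
```

View pics/scene0.png

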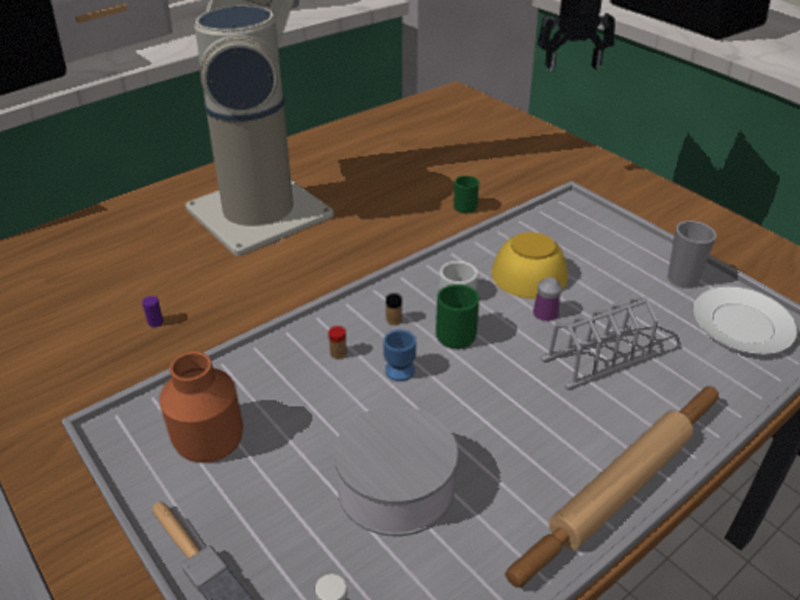

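View pics/top0.png

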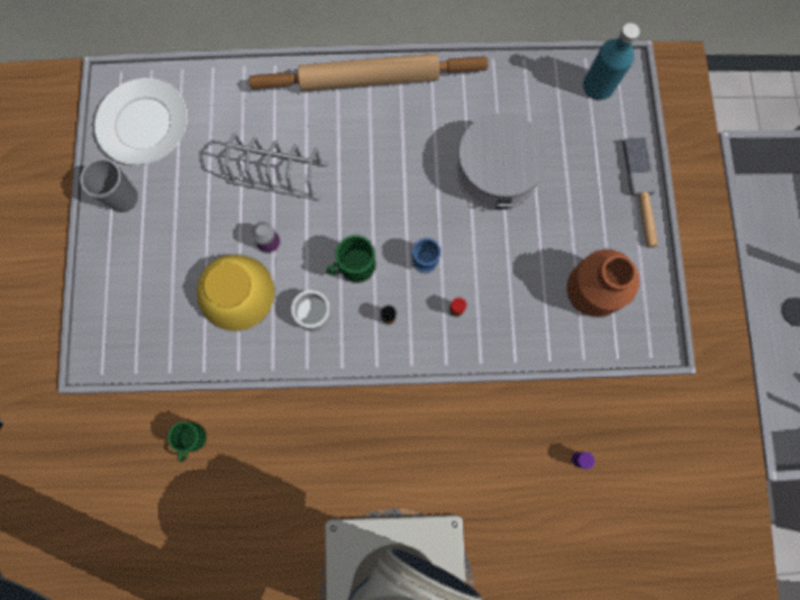

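View pics/wrist0.png

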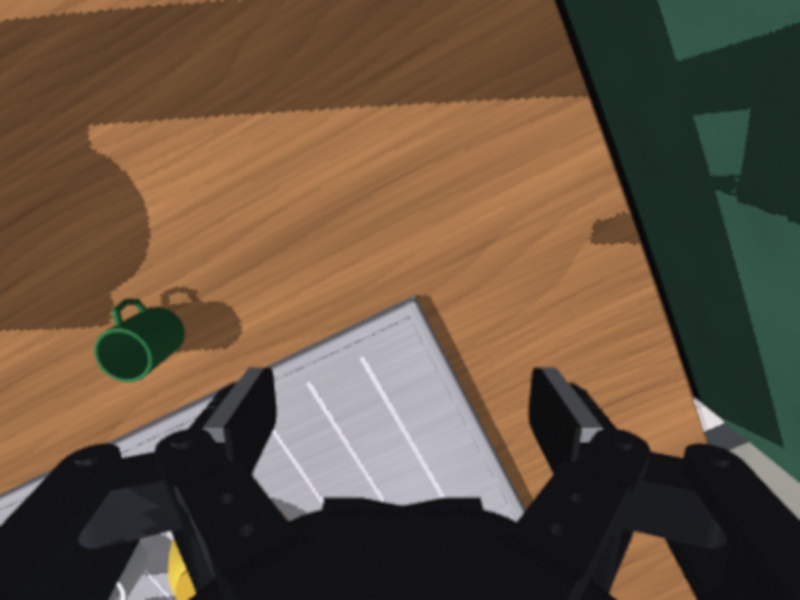

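```bash
cat > crop.py <<'E'
import cv2,numpy as np
def crop(src,out,u0,v0,u1,v1,k):
    im=np.load(src)["color"][:,:,::-1]
    c=cv2.resize(np.ascontiguousarray(im[v0:v1,u0:u1]),None,fx=k,fy=k,interpolation=cv2.INTER_CUBIC)
    for u in range((u0+9)//10*10,u1,10):
        x=int((u-u0+.5)*k); cv2.line(c,(x,0),(x,6 if u%50 else 12),(0,255,255),1)
        if u%20==0: cv2.putText(c,str(u),(x-10,22),0,.4,(0,255,255),1)
    for v in range((v0+9)//10*10,v1,10):
        y=int((v-v0+.5)*k); cv2.line(c,(0,y),(6,y),(0,255,255),1)
        if v%20==0: cv2.putText(c,str(v),(8,y+4),0,.4,(0,255,255),1)
    cv2.imwrite(out,c)
E
python3 - <<'E'
from crop import crop
crop("pics/top0.npz","pics/t_a.png",120,80,250,220,6-2)
crop("pics/top0.npz","pics/t_b.png",190,140,310,220,6)
crop("pics/top0.npz","pics/t_c.png",280,60,430,210,4)
crop("pics/scene0.npz","pics/s_a.png",270,130,440,250,4)
crop("pics/scene0.npz","pics/s_b.png",200,160,310,250,6)
crop("pics/scene0.npz","pics/s_c.png",90,210,300,345,3)
E
```

```text
(no output)
```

View pics/t_a.png

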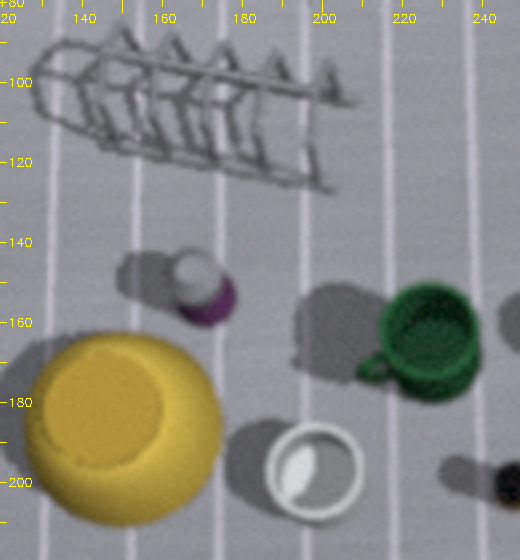

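View pics/t_b.png

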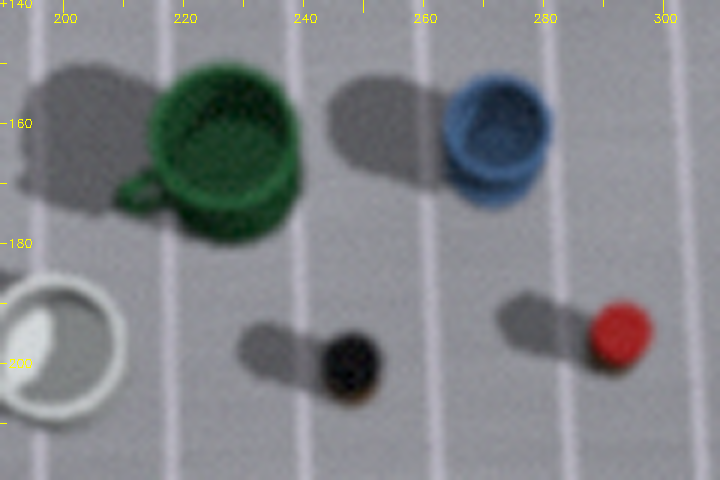

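View pics/t_c.png

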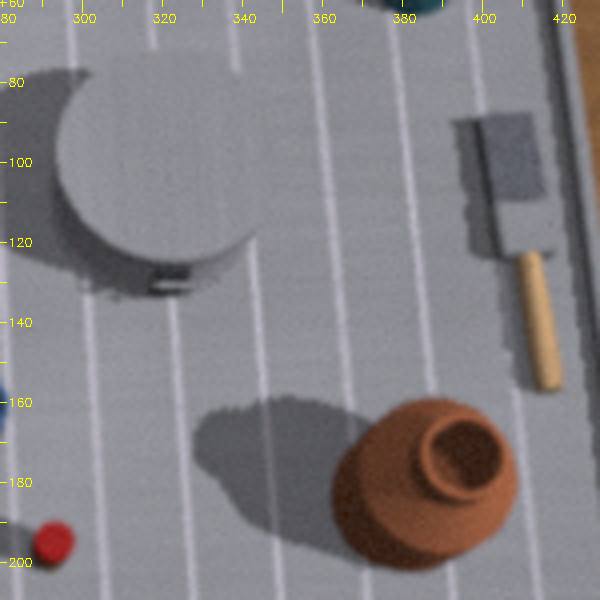

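View pics/s_a.png

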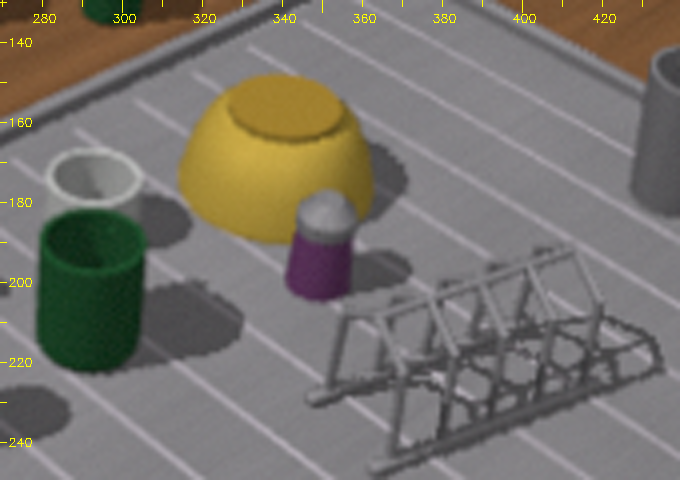

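View pics/s_b.png

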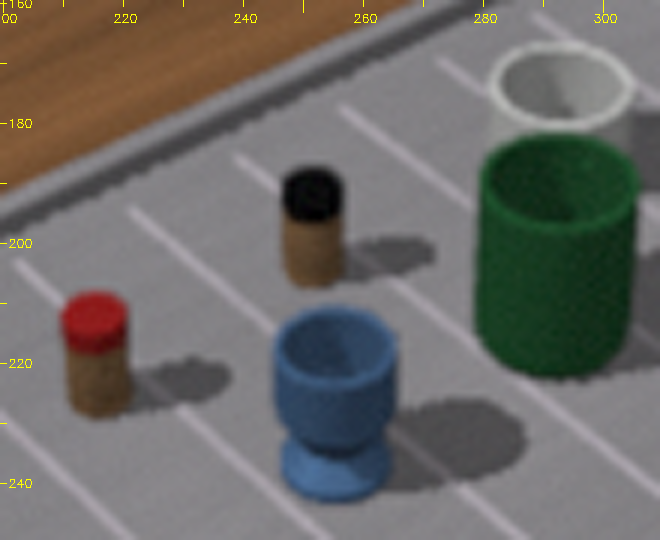

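View pics/s_c.png

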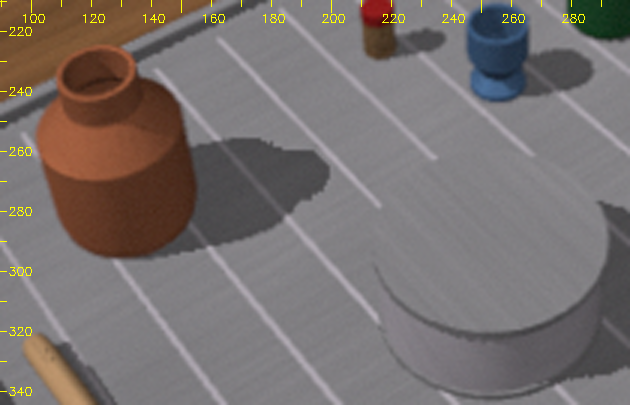

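```bash
cat > geo.py <<'E'
import cv2,numpy as np
F=np.diag([1.,-1,-1])
def load(n): return dict(np.load(f"pics/{n}.npz"))
def camof(s,T=None):
    W=s["world_to_cam"] if T is None else T
    return s["camera_matrix"],s["dist_coeffs"],F@W[:3,:3],F@W[:3,3]
def ray(c,p):
    K,d,R,t=c
    q=cv2.undistortPoints(np.array([[p]],float),K,d)[0,0]
    return -R.T@t, R.T@np.array([q[0],q[1],1.])
def plane(c,p,z):
    o,d=ray(c,p); return o+d*(z-o[2])/d[2]
def tri(obs):
    A=np.zeros((3,3));b=np.zeros(3);rs=[]
    for c,p in obs:
        o,d=ray(c,p); d=d/np.linalg.norm(d); P=np.eye(3)-np.outer(d,d); A+=P;b+=P@o;rs.append((o,P))
    X=np.linalg.solve(A,b); return X,[np.linalg.norm(P@(X-o)) for o,P in rs]
def proj(c,X):
    K,d,R,t=c
    return cv2.projectPoints(np.atleast_2d(np.asarray(X,float)),cv2.Rodrigues(R)[0],t,K,d)[0][:,0]
E
python3 - <<'E'
from geo import *
T=camof(load("top0"));S=camof(load("scene0"))
np.set_printoptions(precision=4,suppress=True)
for n,a,b,z in [("mug",(226.9,162),(293,190),.086),("egg",(272.4,161),(255.5,217),.068),("black",(248,199.8),(251.7,190.5),.052),("red",(292.8,195.3),(215.3,211.5),.052),("ram",(198.2,197.2),(293.2,174.2),.051),("bowl",(145,181.5),(341,156.2),.071),("jar",(395.5,174),(121.8,233.5),.141)]:
    X,r=tri([(T,a),(S,b)]); print(n,X,"exp z",z,np.round(r,4),plane(T,a,z)[:2],plane(S,b,z)[:2])
for p in [(208.2,105.2),(202.7,127.2),(128,101)]: print(plane(T,p,.01))
for p in [(348.2,229.2),(363.2,246.5),(435,220.7)]: print(plane(S,p,.01))
# tin enhanced
for n,(u0,v0,u1,v1) in [("top",(280,60,370,140)),("scene",(200,240,310,345))]:
    im=load(n+"0")["color"][v0:v1,u0:u1]; g=cv2.cvtColor(im,cv2.COLOR_RGB2GRAY); g=cv2.resize(cv2.bilateralFilter(g,5,15,3),None,fx=5,fy=5,interpolation=cv2.INTER_CUBIC)
    g=cv2.createCLAHE(8,(3,3)).apply(g); cv2.imwrite(f"pics/tin_{n}.png",g)
E
```

```text
mug [0.5231 0.0481 0.0849] exp z 0.086 [0.0002 0.0002] [0.5229 0.0483] [0.524  0.0469]
egg [ 0.527  -0.0664  0.0674] exp z 0.068 [0.0004 0.0004] [ 0.5271 -0.066 ] [ 0.5274 -0.0672]
black [ 0.4319 -0.002   0.0519] exp z 0.052 [0.0006 0.0006] [ 0.4322 -0.0014] [ 0.4317 -0.0027]
red [ 0.4401 -0.1155  0.0513] exp z 0.052 [0.0007 0.0007] [ 0.4403 -0.1148] [ 0.4405 -0.1165]
ram [0.4428 0.1238 0.0493] exp z 0.051 [0.0005 0.0005] [0.4428 0.124 ] [0.4443 0.1217]
bowl [0.4828 0.2548 0.0705] exp z 0.071 [0.0004 0.0004] [0.4829 0.2551] [0.4831 0.2538]
jar [ 0.467  -0.3516  0.1399] exp z 0.141 [0.0006 0.0006] [ 0.4669 -0.3507] [ 0.4678 -0.3525]
[0.7076 0.0998 0.01  ]
[0.644  0.1153 0.01  ]
[0.728  0.3226 0.01  ]
[0.6462 0.1162 0.01  ]
[0.7074 0.1006 0.01  ]
[0.761  0.3046 0.01  ]
```

View pics/tin_top.png

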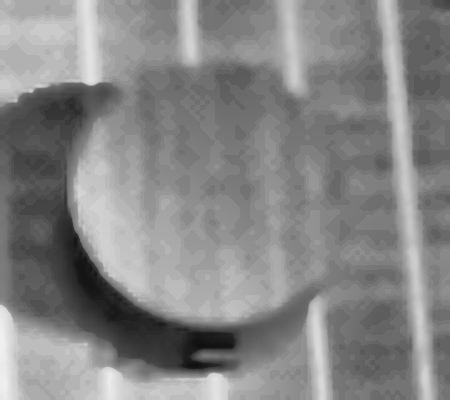

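View pics/tin_scene.png

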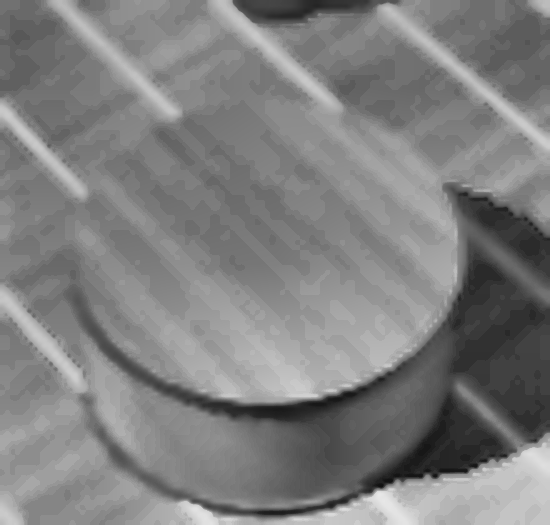

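```bash
python3 - <<'E'
from geo import *
np.set_printoptions(precision=4,suppress=True)
T=camof(load("top0"));S=camof(load("scene0"))
tt=lambda x,y,u0,v0,k:(u0+x/k-.5,v0+y/k-.5)
# lid edge pts
L=[plane(T,tt(x,y,280,60,5),.076)[:2] for x,y in [(70,185),(80,250),(120,295),(160,315),(215,325),(190,62),(297,97)]]
M=[plane(S,tt(x,y,200,240,5),.076)[:2] for x,y in [(75,285),(110,345),(170,390),(265,408),(350,390),(425,335),(463,240),(450,190),(180,118),(340,108)]]
B=[plane(S,tt(x,y,200,240,5),.006)[:2] for x,y in [(90,400),(135,460),(200,500),(265,513),(330,503),(385,483)]]
def fit(P):
    P=np.array(P);A=np.c_[2*P,np.ones(len(P))];s=np.linalg.lstsq(A,(P**2).sum(1),rcond=None)[0]
    r=np.sqrt(s[2]+s[:2]@s[:2]);return s[:2],r,np.linalg.norm(P-s[:2],axis=1)-r
for P in(L,M,B): print(*fit(P))
print(tri([(T,(128,101)),(S,(435,220.7))]))
im=load("scene0")["color"][185:255,340:445,::-1]; cv2.imwrite("pics/rk_s.png",cv2.resize(im,None,fx=7.5,fy=7.5,interpolation=cv2.INTER_CUBIC))
im=load("top0")["color"][80:135,120:215,::-1]; cv2.imwrite("pics/rk_t.png",cv2.resize(im,None,fx=8,fy=8,interpolation=cv2.INTER_CUBIC))
E
```

```text
[ 0.6916 -0.1997] 0.07379135094606212 [-0.0018  0.0013  0.0007 -0.0004 -0.0004  0.0007 -0.0002]
[ 0.6897 -0.203 ] 0.07447566805933002 [-0.0007 -0.0004  0.0015  0.0012 -0.0003 -0.0023 -0.0003  0.0009 -0.0012
  0.0013]
[ 0.6886 -0.1987] 0.07546564698489693 [ 0.0004 -0.0009  0.0003  0.0008 -0.0007  0.0001]
(array([ 0.7442,  0.3342, -0.0201]), [np.float64(0.0037207053876225577), np.float64(0.003720705387622684)])
```

View pics/rk_s.png

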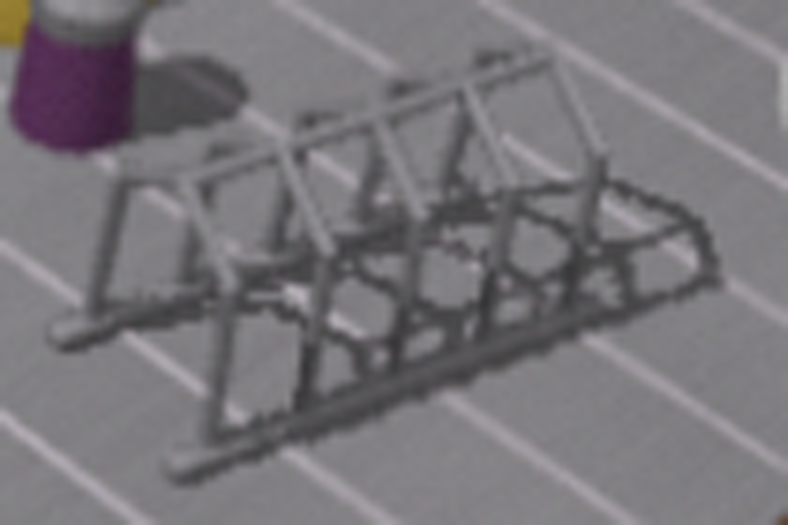

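View pics/rk_t.png

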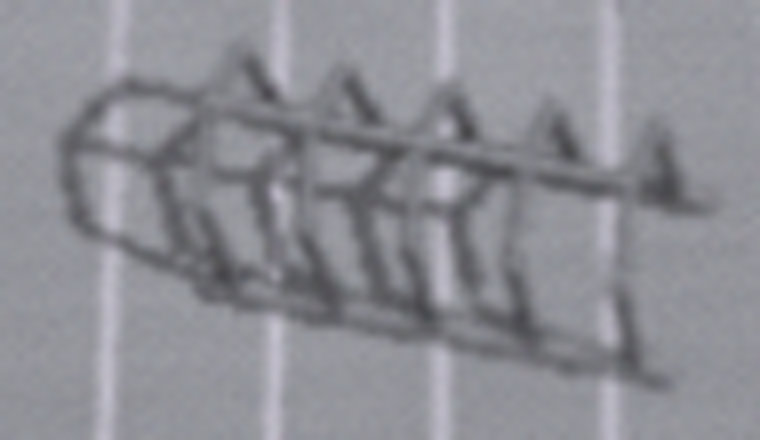

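```bash
python3 - <<'E'
from geo import *
np.set_printoptions(precision=4,suppress=True)
T=camof(load("top0"));S=camof(load("scene0"))
print(plane(T,(173.3,119.5),.01),plane(T,(178.9,97),.01),plane(S,(392.8,234.1),.01))
# overlay model rack for c
c=np.array([.6965,.188]);th=np.arctan2(-.241,.970)
for n,C in(("top",T),("scene",S)):
    im=cv2.resize(load(n+"0")["color"][:,:,::-1],None,fx=4,fy=4,interpolation=cv2.INTER_CUBIC)
    R=np.array([[np.cos(th),-np.sin(th)],[np.sin(th),np.cos(th)]])
    def seg(*P,col=(0,0,255)):
        p=proj(C,[(*(c+R@np.array(q[:2])),q[2]) for q in P]); cv2.polylines(im,[np.int32(p*4+2)],False,col,1)
    for sx in(-.033,.033): seg((sx,-.085,.01),(sx,.085,.01))
    for y in np.linspace(-.07,.07,5): seg((-.033,y,.01),(-.033,y,.055),(0,y,.097),(.033,y,.055),(.033,y,.01))
    a=np.linspace(0,6.3,60)
    for z in(.006,.076): cv2.polylines(im,[np.int32(proj(C,np.c_[.690+.0745*np.cos(a),-.200+.0745*np.sin(a),0*a+z])*4+2)],False,(0,0,255),1)
    for (x,y,r,z) in[(.4828,.2548,.037,.071),(.4828,.2548,.066,.006),(.467,-.3516,.0265,.141),(.467,-.3516,.05,.04),(.5231,.0481,.032,.086),(.527,-.0664,.0235,.068),(.4319,-.002,.013,.052),(.4401,-.1155,.013,.052),(.4428,.1238,.031,.051)]:
        cv2.polylines(im,[np.int32(proj(C,np.c_[x+r*np.cos(a),y+r*np.sin(a),0*a+z])*4+2)],False,(255,0,255),1)
    if n=="top": cv2.imwrite("pics/ov_t.png",cv2.resize(im[300:900,460:1740],(1280,600))[:, :]);
    u=im[280:920,460:1740] if n=="top" else im[500:1400,340:1760]
    cv2.imwrite(f"pics/ov_{n}.png",cv2.resize(u,None,fx=800/u.shape[1],fy=800/u.shape[1],interpolation=cv2.INTER_AREA))
E
```

```text
[0.6689 0.1957 0.01  ] [0.7347 0.1809 0.01  ] [0.7244 0.1857 0.01  ]
```

View pics/ov_top.png

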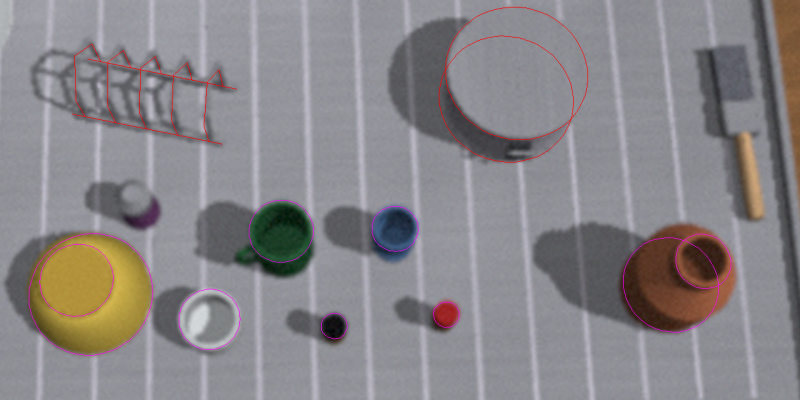

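View pics/ov_scene.png

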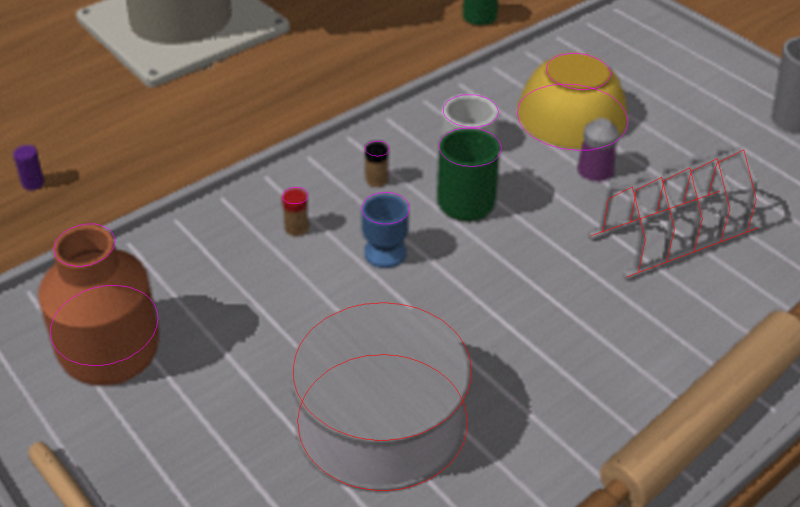

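```bash
cat > rob.py <<'E'
import numpy as np
from bench import env,eoat,snapshot,ticket
from scipy.spatial.transform import Rotation as R
def quat(a):
    x=np.array([np.cos(a),np.sin(a),0]);y=np.array([0,0,-1.]);z=np.cross(x,y)
    q=R.from_matrix(np.c_[x,y,z]).as_quat(); return [float(v) for v in (q[3],q[0],q[1],q[2])]
def st(m): print(m,"t=%.1f"%env.read_clock(),"p",np.round(env.read_position(),4),"F",np.round(env.read_force(),1),"gap %.3f"%env.read_finger_gap())
def pick(x,y,z,a,up=.2,eff=40,op=1.0):
    env.move_pose([x,y,up],quat(a)); eoat.grip(op)
    print("stop",env.servo_line([x,y,z],feed=.12,stop_force=15)); st("down")
    eoat.grip(0.0,eff); st("grip")
    env.servo_line([x,y,z+.03],feed=.1); st("lift")
    env.servo_line([x,y,up],feed=.2)
def place(x,y,z,a,up=.2,pre=.012,op=1.0,sf=8):
    env.move_pose([x,y,up],quat(a)); st("above")
    env.servo_line([x,y,z+pre],feed=.15)
    s=env.servo_line([x,y,z-.004],feed=.03,stop_force=sf); print("touch",s); st("set")
    eoat.grip(op); env.hold(.2); st("open")
    env.servo_line([x,y,up],feed=.2); st("away")
def snap(n,f):
    import cv2
    s=snapshot(n); np.savez(f"pics/{f}.npz",**s); cv2.imwrite(f"pics/{f}.png",cv2.resize(s["color"][:,:,::-1],(800,600),interpolation=cv2.INTER_CUBIC))
E
python3 - <<'E'
from geo import *
T=camof(load("top0"))
print(plane(T,(209,171.5),.046), plane(T,(45,210),.006))
E
python3 - <<'E'
from rob import *
for n,p,a in [("mug",(.523,.048,.055),.4),("mugplace",(.483,.38,.055),.4),("ram",(.443,.124,.032),0),("ramp",(.483,.255,.098),0),("egg",(.527,-.066,.054),0),("eggp",(.6935,-.006,.054),0),("jar",(.467,-.3516,.17),-.6),("red",(.44,-.1155,.04),-.2),("black",(.432,-.002,.04),0)]:
    q=env.solve_ik(p,quat(a)); print(n,None if q is None else np.round(q,2))
E
```

```text
[0.5101298  0.09639054 0.046     ] [0.42881506 0.53785145 0.006     ]
mug [ 0.07  0.59  1.95 -0.    0.61 -0.33]
mugplace [ 0.65  0.67  1.74 -0.    0.73  0.25]
ram [ 0.25  0.58  2.09 -0.    0.47  0.25]
ramp [ 0.46  0.53  1.89 -0.    0.72  0.46]
egg [-0.15  0.59  1.93 -0.    0.61 -0.15]
eggp [-0.03  0.76  1.55 -0.    0.83 -0.03]
jar [-0.67  0.46  1.78 -0.    0.9  -0.07]
red [-0.28  0.56  2.1  -0.    0.48 -0.08]
black [-0.03  0.54  2.15 -0.    0.45 -0.03]
```

```bash
python3 - <<'E'
from rob import *
pick(.523,.048,.055,.26,up=.21); st("up")
place(.483,.380,.055,.26,up=.21)
snap("top","top1"); snap("scene","scene1")
E
```

```text
stop False
down t=3.8 p [0.5235 0.048  0.0556] F [-0.4  0.3  0.4] gap 1.000
grip t=4.2 p [0.5234 0.048  0.056 ] F [-1.8  0.4  7.2] gap 0.743
lift t=4.6 p [0.5232 0.048  0.0853] F [ 0.4 -0.3 -2.7] gap 0.742
up t=5.4 p [0.5221 0.0479 0.2088] F [ 0.2  0.5 -2.3] gap 0.745
above t=6.7 p [0.4832 0.3789 0.2095] F [ 0.6 -0.8 -2.4] gap 0.744
touch True
set t=8.2 p [0.4831 0.3803 0.0559] F [-1.6 -0.6  6. ] gap 0.742
open t=8.8 p [0.4827 0.3798 0.0551] F [0.3 0.7 1. ] gap 0.996
away t=9.7 p [0.4824 0.3795 0.2089] F [ 0.2 -0.5 -0.5] gap 0.995
```

View pics/scene1.png

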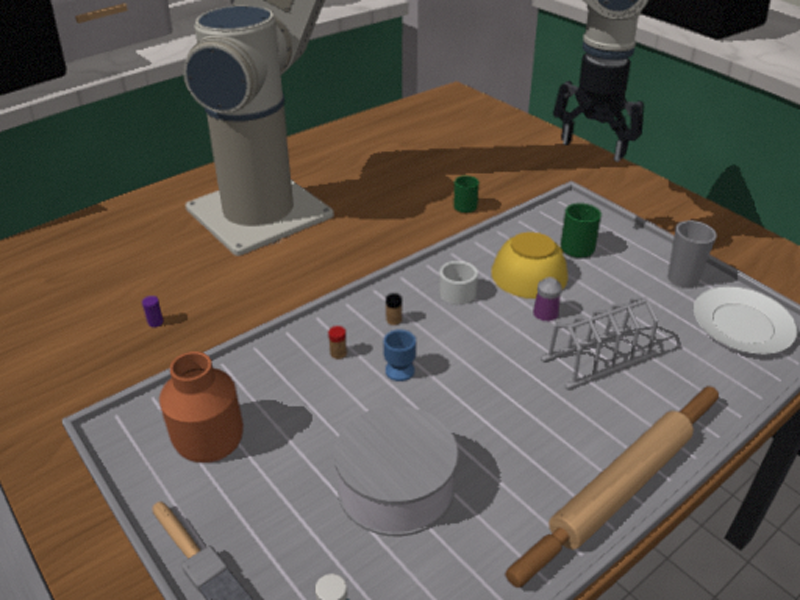

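View pics/top1.png

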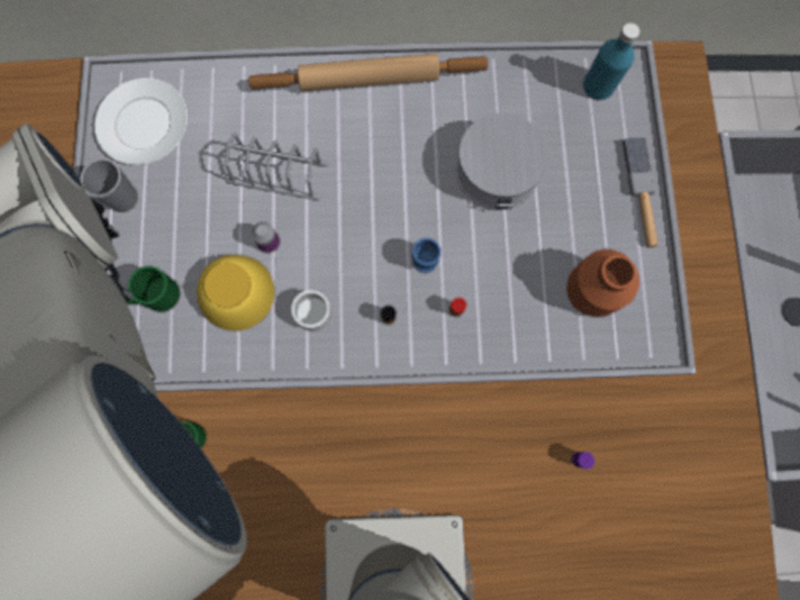

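```bash
python3 - <<'E'
from rob import *
pick(.443,.1235,.032,0,up=.21)
place(.483,.2545,.0965,0,up=.21)
pick(.527,-.066,.054,0,up=.21)
place(.6935,-.006,.054,0,up=.21)
snap("top","top2"); snap("scene","scene2")
E
```

```text
stop False
down t=12.7 p [0.4434 0.1236 0.0325] F [ 0.7 -0.5 -0.2] gap 1.001
grip t=13.0 p [0.4433 0.1236 0.0328] F [-2.2 -0.7  7.8] gap 0.712
lift t=13.5 p [0.4432 0.1235 0.0622] F [-0.4  0.8 -0.8] gap 0.711
above t=15.0 p [0.4821 0.2547 0.2082] F [-0.5 -1.2 -1.4] gap 0.716
touch True
set t=16.2 p [0.4834 0.2548 0.0979] F [-0.6 -0.4  6.2] gap 0.715
open t=16.8 p [0.4829 0.2544 0.0972] F [ 0.2  0.1 -0.8] gap 0.996
away t=17.5 p [0.4824 0.2542 0.2093] F [-0.3 -0.6  0.2] gap 1.000
stop False
down t=20.4 p [ 0.5275 -0.0661  0.0546] F [-0.5  0.4 -0.3] gap 1.001
grip t=20.9 p [ 0.5273 -0.066   0.0547] F [-1.3  0.2  6.3] gap 0.547
lift t=21.3 p [ 0.5272 -0.066   0.0843] F [ 0.  -0.3 -0.9] gap 0.543
above t=22.8 p [ 0.6919 -0.0061  0.2079] F [-0.1  0.5 -1.3] gap 0.545
touch True
set t=24.4 p [ 0.6942 -0.0059  0.0545] F [-0.2 -0.5  4.9] gap 0.545
open t=25.1 p [ 0.6934 -0.006   0.0538] F [-0.7  0.8  0.5] gap 1.002
away t=26.0 p [ 0.6926 -0.006   0.2087] F [-0.3 -0.3  0.4] gap 1.002
```

View pics/scene2.png

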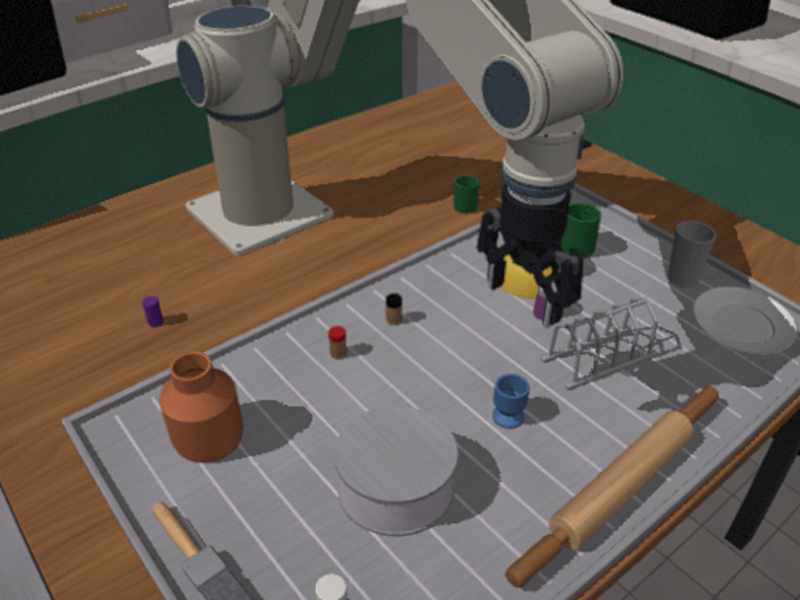

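View pics/top2.png

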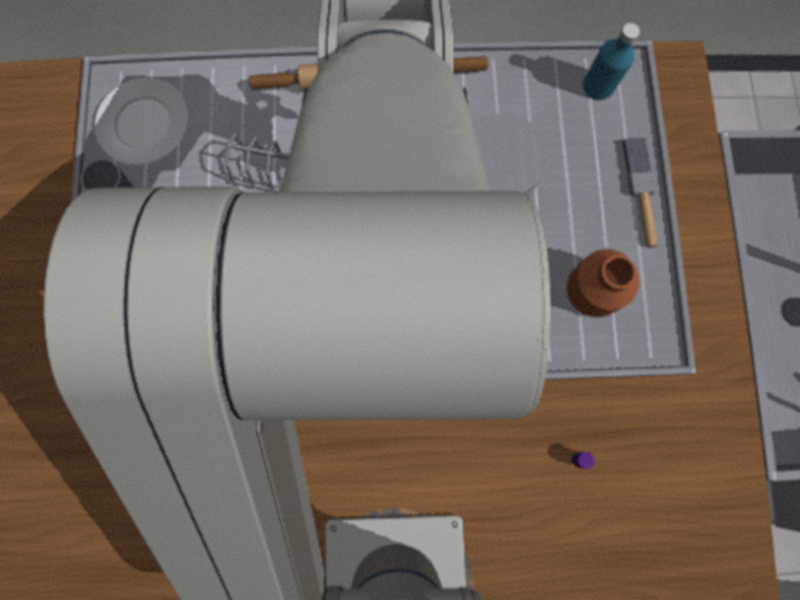

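```bash
cat > cork.py <<'E'
from rob import *
def cork(x,y,a,f):
    pick(x,y,.040,a,up=.25,eff=30,op=.8)
    J=(.467,-.3513)
    env.move_pose([*J,.25],quat(-.6)); st("above")
    env.servo_line([*J,.19],feed=.15); env.hold(.2); st("pre"); snap("scene",f+"s"); snap("top",f+"t")
    print("hit",env.servo_line([*J,.165],feed=.05,stop_force=6)); st("in")
E
python3 - <<'E'
from cork import *
cork(.440,-.1155,-.2,"red")
E
```

```text
stop False
down t=29.4 p [ 0.4404 -0.1156  0.0405] F [0.1 0.4 0.6] gap 0.797
grip t=29.9 p [ 0.4402 -0.1155  0.0403] F [-1.2  0.5  5.2] gap 0.295
lift t=30.3 p [ 0.4402 -0.1156  0.0702] F [-0.3  0.7 -0.2] gap 0.289
above t=32.3 p [ 0.4666 -0.3501  0.2492] F [-0.1 -1.4  0.3] gap 0.293
pre t=33.0 p [ 0.4677 -0.3516  0.1913] F [-0.6  0.2 -0.2] gap 0.292
hit False
in t=33.8 p [ 0.467  -0.3513  0.1647] F [ 0.6 -0.1 -0.9] gap 0.296
```

```bash
python3 - <<'E'
from crop import crop
crop("pics/reds.npz","pics/reds_c.png",70,170,200,300,4)
E
```

```text
(no output)
```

View pics/reds_c.png

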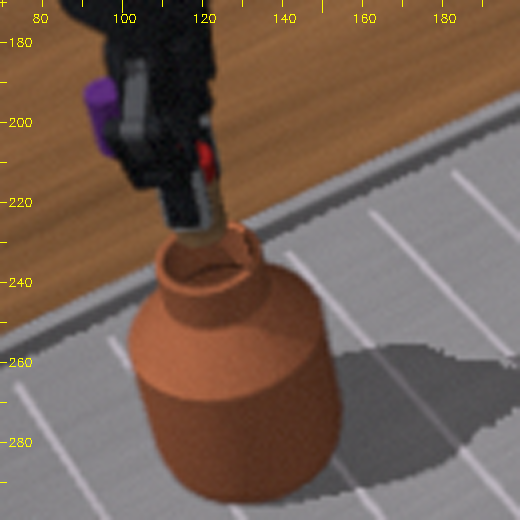

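The crop shows the red cork (204,200–230) held over the jar neck (~122,234), and it went in without contact. I'll release it and fetch the black one.

```bash
python3 - <<'E'
from cork import *
J=(.467,-.3513)
eoat.grip(.6); env.hold(.4); st("rel"); env.servo_line([*J,.25],feed=.2)
snap("top","afterred")
cork(.432,-.0015,0,"blk")
eoat.grip(.6); env.hold(.5); st("rel"); env.servo_line([*J,.25],feed=.2)
# park clear
eoat.grip(1.0)
env.move_pose([.30,-.42,.3],quat(-.95)); env.hold(.5); st("park")
snap("top","top3"); snap("scene","scene3")
E
```

```text
rel t=34.6 p [ 0.467  -0.3513  0.165 ] F [-0.3 -0.3 -0.4] gap 0.598
stop False
down t=38.7 p [ 0.4324 -0.0015  0.0405] F [-0.2 -0.5  0.6] gap 0.798
grip t=39.2 p [ 0.4321 -0.0015  0.0403] F [-1.2  0.   5.6] gap 0.295
lift t=39.6 p [ 0.4322 -0.0015  0.0702] F [ 0.   0.5 -0.1] gap 0.290
above t=42.0 p [ 0.4671 -0.3502  0.2497] F [-0.1 -0.1  0.7] gap 0.290
pre t=42.8 p [ 0.4677 -0.3517  0.1912] F [-0.4 -0.1  0. ] gap 0.297
hit False
in t=43.5 p [ 0.467  -0.3513  0.1647] F [-1.2 -0.4 -0.7] gap 0.291
rel t=44.4 p [ 0.467  -0.3513  0.165 ] F [0.1 0.9 0.5] gap 0.604
park t=46.7 p [ 0.3003 -0.4198  0.2998] F [ 0.2 -0.8  0.1] gap 1.001
```

View pics/scene3.png

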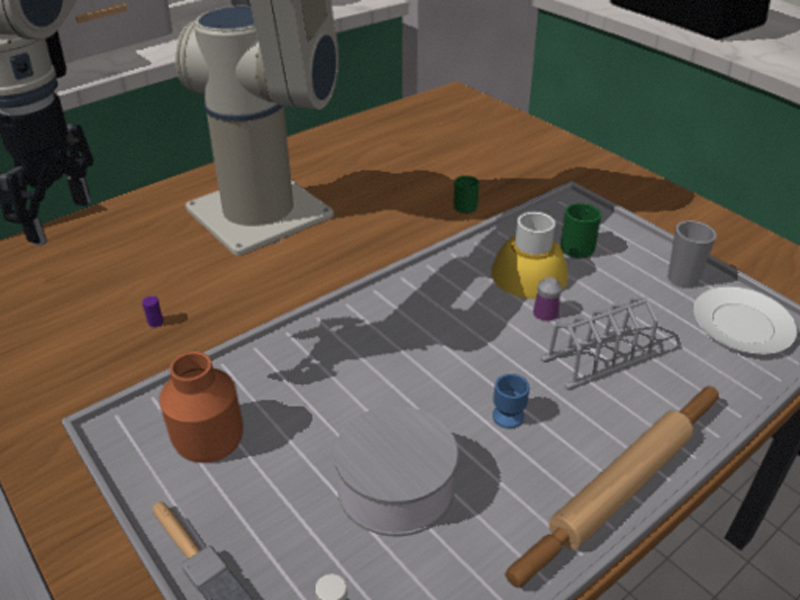

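View pics/top3.png

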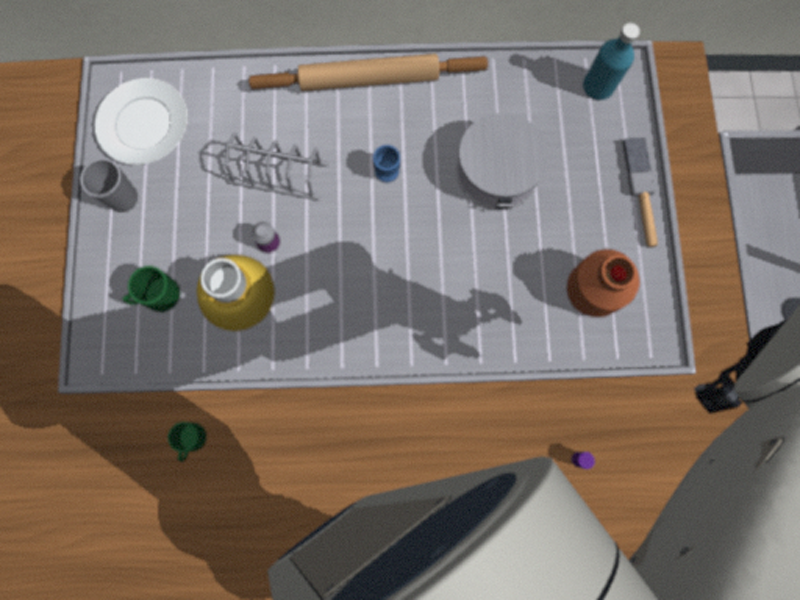

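```bash
python3 - <<'E'
from crop import crop
import numpy as np,cv2
crop("pics/top3.npz","pics/j3.png",355,150,425,210,8)
crop("pics/afterred.npz","pics/jr.png",355,150,425,210,8)
from geo import *
T=camof(load("top3"));S=camof(load("scene3"))
for z in (.02,.04,.06,.08,.1,.12,.141): print(z,proj(T,[.467,-.351,z]), "r px of 13mm", np.linalg.norm(proj(T,[.467,-.338,z])-proj(T,[.467,-.351,z])))
a=np.linspace(0,6.3,60)
for n,C,(u0,v0,u1,v1) in(("top",T,(60,80,440,215)),("scene",S,(90,110,450,320))):
    im=cv2.resize(load(n+"3")["color"][:,:,::-1],None,fx=4,fy=4,interpolation=cv2.INTER_CUBIC)
    for (x,y,r,z) in[(.4828,.2548,.066,.006),(.4828,.2548,.031,.116),(.467,-.3516,.0265,.141),(.483,.380,.032,.086),(.6935,-.006,.0235,.068),(.69,-.2,.0745,.076)]:
        cv2.polylines(im,[np.int32(proj(C,np.c_[x+r*np.cos(a),y+r*np.sin(a),0*a+z])*4+2)],False,(255,0,255),1)
    u=im[v0*4:v1*4,u0*4:u1*4]; k=min(800/u.shape[1],600/u.shape[0]); cv2.imwrite(f"pics/f_{n}.png",cv2.resize(u,None,fx=k,fy=k,interpolation=cv2.INTER_AREA))
E
```

```text
0.02 [[380.3931918  184.95725146]] r px of 13mm 4.86205322704595
0.04 [[382.69324095 183.30019766]] r px of 13mm 4.943765471788305
0.06 [[385.07358246 181.58462696]] r px of 13mm 5.028181350378861
0.08 [[387.53843663 179.80742407]] r px of 13mm 5.115431619269191
0.1 [[390.09232001 177.96525182]] r px of 13mm 5.2056550900150285
0.12 [[392.74007127 176.05453139]] r px of 13mm 5.298999196261317
0.141 [[395.62691878 173.97029179]] r px of 13mm 5.400540641702018
```

View pics/j3.png

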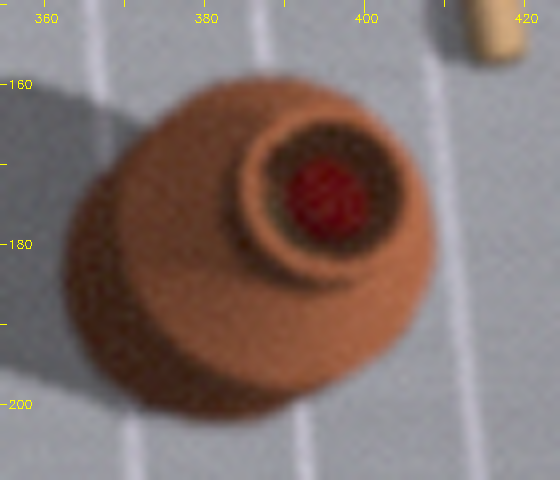

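View pics/jr.png

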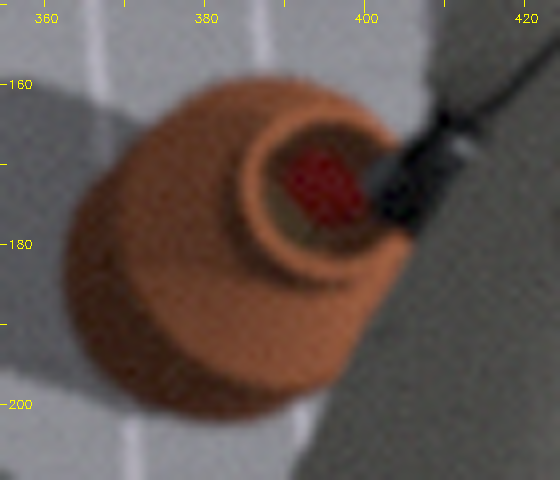

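View pics/f_top.png

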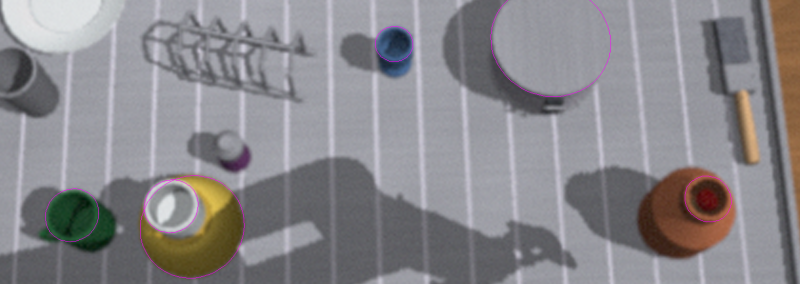

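View pics/f_scene.png

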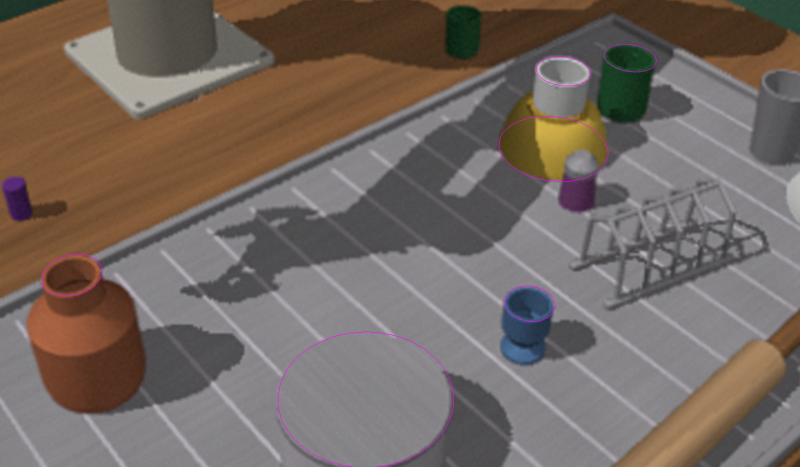

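```bash
python3 - <<'E'
from rob import *
env.move_pose([.426,-.411,.26],quat(-.6)); env.hold(.3); st("look")
snap("wrist","w3")
E
python3 - <<'E'
import cv2
im=cv2.imread("pics/w3.png")
cv2.imwrite("pics/w3c.png",cv2.resize(im[0:350,250:600],None,fx=1.7,fy=1.7))
E
```

```text
look t=47.7 p [ 0.4253 -0.4115  0.2606] F [ 0.1  0.8 -0.1] gap 1.002
```

View pics/w3.png

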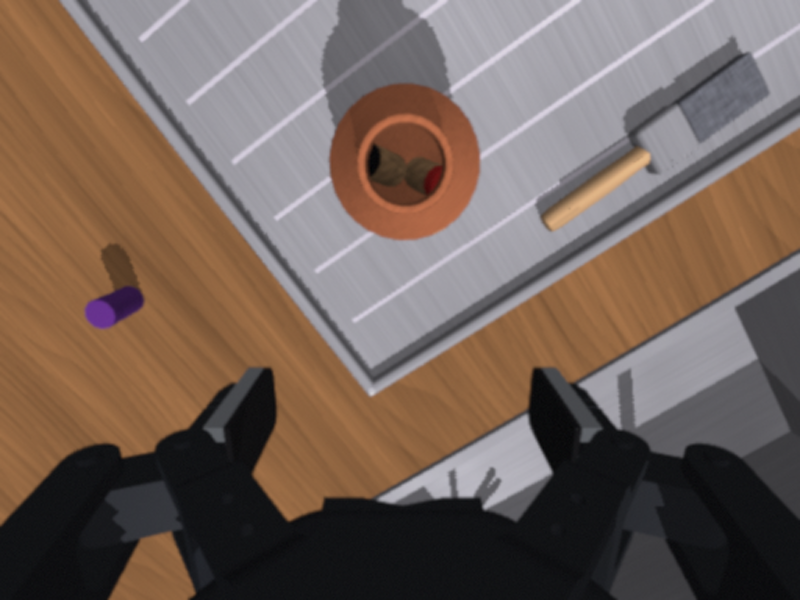

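View pics/w3c.png

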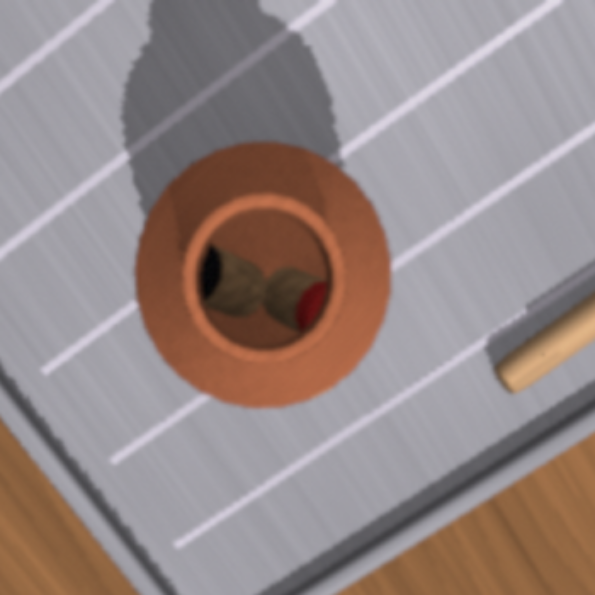

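The wrist view shows both corks lying deep in the jar, black top at (372,160) and red top at (433,180). All the other final checks fit, so I'll hand in.

```bash
python3 - <<'E'
from rob import *
env.hold(.3); ticket.hand_in(); print(env.read_clock())
E
```

```text
the job is handed in; nothing more can be done
the job is handed in; nothing more can be done
```

I did the whole job and handed it in at about 48 s of robot time; no verdict was reported.

- **Measuring:** I located everything from the scene and top views together. Measured heights were within 2 mm of the stated sizes. The two views agreed to about 1.5 mm on each object's position. The tin agreed to about 4 mm; the rack was fitted by eye as a model over both views.
- **Mug:** the larger green mug stands at (0.483, 0.380), about 125 mm to the left of the bowl and level with it.
- **Ramekin:** it sits upright on the bowl's foot at (0.483, 0.2545).
- **Egg cup:** it stands at (0.6935, −0.006), about 194 mm from both the rack and the tin.
- **Corks:** I dropped them one at a time through the neck, and neither touched the jar on the way in.

**Last checks:** outlines drawn on the final pictures matched the mug, ramekin, egg cup, bowl, tin and jar at their intended places. The rack and shaker looked unmoved in the same pictures. A wrist-camera view into the jar showed both corks lying deep inside, leaning outwards. The gripper was open and clear of everything. No check failed or disagreed.

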